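Load a sandalwood billet into the guide channel with a push stick

ROBOT

A 6-joint arm with a two-finger parallel gripper is mounted at the origin on the work surface. World frame = base frame: x ahead of the robot, y to its left, z up, the work surface at z = 0. Lengths are in m, angles in degrees, forces in N, time in s.
With the tool pointing down it reaches from about 0.4 to 0.825 m from the base axis. Payload 7 kg.
Tool frame: the origin (TCP) lies between the finger pads; the fingertips stand ctrl.nose_length ahead of it and the grasp point (between the pads) lies 2 mm behind it (ctrl.nose_length is the distance from the TCP to the fingertips, in m); z points along the fingers, y is the line along which they close (so a half turn about z gives the same grasp; the last joint's range is limited). The gripper opens to 88 mm and grips with 3 to 60 N. Pads are 19 mm wide; open, the fingers measure 130 mm over their backs; the gripper's body (78 mm by 193 mm) begins 47 mm behind the grasp point.
Start: joints at [-59.009, 20.546, 0.682, 0, -70.136, -16.507], TCP at [0.169, -0.654, 0.244] pointing down, gripper open.
Joint ranges: [-176.03, 176.03], [-82.01, 121.73], [-58.28, 71.71], [-173.87, 95.51], [-174.79, -0.11], [-173.66, 173.66]. Speed limits (degrees/s): [136.94, 136.94, 172.46, 180, 180, 180].

INTERFACE

Orientations are given as [roll, pitch, yaw] about the fixed x, y, z axes, in that order (R = Rz(yaw) Ry(pitch) Rx(roll)).
In Python, from plant import ctrl gives the robot as it stands.
- The arm moves only by the tool apply_moves, never from a script. Its argument "commands" is a list of rows, each a list of 3 entries, a list of its own where there are three numbers: the shift along the world's x, y, z in cm, then the turn about the world's z in rad, then the closure, from 0 (fully open) to 1 (shut). In form: [[[x, y, z], turn, jaw], ...]. A call has 1 to 20 rows; each row is the pose to reach, as a shift and turn from the pose commanded when the call began; what a row does not reach only later rows make up. A row lasts 1/12 s, in which the tool goes at most 41.7 mm and 7.16 degrees, less where a joint would pass 70% of its speed; a pose out of reach is approached as far as the arm can. A call with a gripper value outside its range is refused whole. The fingers move at their own pace and stop on an object; the grip force is fixed at half the most. Time passes only in rows, so rows that repeat a pose let the fingers close. It gives the time, the measured TCP pose, the force, the opening and the grip force at its end, in the units of the state.
- ctrl.get_obs(): the state, without advancing time (a new reading comes with each control period).
- ctrl.snapshot(name): name is "scene" or "top" or "wrist"; returns a dict with "img" (384x512x3 uint8, red, green, blue), "fx", "fy", "cx", "cy" (pixels), "dist_coeffs" ([k1, k2, p1, p2, k3] as OpenCV has them; the pictures are not rectified), "T" (4x4, takes a point from camera to world coordinates). Camera axes: x right, y up, looking along -z (the intrinsics and any distortion apply to the point x, -y, -z); pixel columns grow to the right and rows downward; lengths in m; the calibration is good to about 2 mm. A picture is of the moment at which its call begins. There is no depth.
- ctrl.close_job(): hands the job in; it is judged then, once.
Trained networks look in a picture, given as the dict that the camera call returned (one of the last four; its "shot" number tells which), for a name from the list of things; names that differ only in an ending like _2 or _b are one class to them, and where a whole thing is asked for, a point or a joint stands for the part that bears it (a point fixed in the world has none). Each returns a list of dicts, best first, with "score" (0 to 1); they miss things now and then, are a little off and sometimes report something else, mostly with a low value. They report only what shows in the picture. A call takes as long as a camera call.
- ctrl.search_frame(picture, target): "at" ([column, row] in pixels, amid what is visible of it).
- ctrl.spot_point(picture, target): "at" ([column, row] in pixels: a listed point, or the origin of a listed thing).
The state is a dict: "clock": time; "joint_pos": joint angles; "qvel": joint speeds; "tau": joint torques, N m; "tool_pos": TCP position; "orientation": TCP orientation; "force": force on the tool from outside, world axes, zero at the start; "moment": the same for the moment, N m; "opening": finger opening in m; "gripper_force": force on a finger pad.
Only numpy, scipy, OpenCV 4.12 (cv2) and the standard library are available. Lean on these libraries where they do the work, as an engineer would, in place of code of your own. Each camera call takes 0.05 s, during which the arm holds its last target. There are 200 camera calls.

TASK

Set the dark sandalwood billet in the open, tapered infeed of the wooden guide channel, then use the blue-handled push stick to feed it through under the clear cover until it meets the stiff red backing plate and pushes that plate back by about 4 mm; go by feel, because the plate sits at a different depth each time, and do not ram the plate towards its end or force the stick against the channel. Then draw the stick out and lay it flat on the bench clear of the channel, leaving the billet and plate where they are and the mortar, bowl and spatula undisturbed.

Things in the scene. Friction and masses are not known exactly. Their poses are not given: they have to be found in the camera images.
- feeder: Guide channel fixed to the bench; wooden base 245 x 90 x 6 mm. Origin: at bench height on the centre line, below the tunnel mouth; +x = feeding direction, z up. Channel floor 6 mm above the bench, x = -100 to +145 mm. Open infeed x = -100 to 0 between two low guides, 10 mm high above the floor, 8 mm thick; their inner gap tapers evenly from 53 mm (x = -100) to 25 mm (x = 0).
- mouth (a point): Centre of the tunnel mouth on the channel floor (feeder x = 0, 6 mm above the bench). The tunnel runs 145 mm on from here: inner width 26, height 33 mm, side walls 12 mm thick, clear cover 50 mm wide, top 43 mm above the bench, with a 12 mm sight slot along its middle. The red plate's face waits 75 to 105 mm past this point, different each time; not reported: feel for it (or look in).
- plate (a joint): Red backing plate in the tunnel, 22 mm wide, 27 mm high: how far it has been pushed back along the channel's +x, in m. 0 at the start whatever its depth. No spring: it slides stiffly (about 8 N to move it) and stays where it is left. Solid end of travel at 12 mm; past 9 mm it counts as rammed.
- billet: Dark sandalwood billet, 50 mm long (its x) x 22 mm wide (its y) x 30 mm high (its z), about 30 g. Origin: centre of its underside. Starts lying loose on the bench with z up. It slides in the channel easily (a few N at most where the guides narrow) until it meets the plate.
- stick: Wooden push stick, about 70 g: a pale bar 150 mm long, 18 mm wide, 18 mm high, with a blue upright handle 40 mm long (x), 18 mm wide (y) that rises to 58 mm above the bar's underside. Origin: on the underside, below the handle's middle. +x runs to the flat pushing tip, 105 mm from the origin; the bar's rear end is at x = -45 mm. Starts lying on the bench with the handle up.
- mortar: Bystander: round grey stone mortar, 170 mm across, 90 mm high, 3 kg, with a wooden pestle standing in it to about 165 mm high. Origin: centre of its underside.
- bowl: Bystander: white melamine bowl, 120 mm across, 50 mm high. Origin: centre of its underside.
- spatula: Bystander: steel spatula about 200 mm long lying on the bench along its x. Origin: at about its middle, on its underside.

How it is judged:
By the outcome, as a careful person would: the job done as asked, in the order asked, and still so for the second after the job is handed in, with the robot touching nothing.
It also fails if it takes over 61 s, if anything falls off the work surface, if the arm or the gripper's body presses on something with over 40 N, if the wrist force passes 120 N, or if a joint passes its speed limit or range.

## Working session

There is one attempt and no reset: what is moved stays moved. The work goes in short steps, Python scripts to look and compute and a tool call to move; the robot and the scene stay as the last step left them, time stands still between calls to the robot, and variables do not carry over. Pictures are saved under pics/ and viewed, at most 10 in all, crops included, and the job is handed in when it is done.

Besides the shell and the picture viewer there is one more tool, called as name([rows], argument=value, ...), one row to a line, values as JSON. apply_moves: Moves the arm, as the interface text tells. Its arguments: {"type":"object","properties":{"commands":{"type":"array"}},"required":["commands"]}

```bash
ls; mkdir -p pics; cat > h.py <<'E'
import numpy as np, cv2
from plant import ctrl
def cam(p):
    K=np.array([[p['fx'],0,p['cx']],[0,p['fy'],p['cy']],[0,0,1.]]); return K,np.array(p['dist_coeffs'],float)
def ray(p,uv):
    K,d=cam(p); n=cv2.undistortPoints(np.array([[uv]],float),K,d)[0,0]
    T=np.array(p['T']); v=T[:3,:3]@np.array([n[0],-n[1],-1]); return T[:3,3],v/np.linalg.norm(v)
def atz(p,uv,z):
    o,v=ray(p,uv); return o+v*(z-o[2])/v[2]
def proj(p,P):
    K,d=cam(p); T=np.array(p['T']); c=(np.atleast_2d(P)-T[:3,3])@T[:3,:3]; c=c*[1,-1,-1]
    return cv2.projectPoints(c,np.zeros(3),np.zeros(3),K,d)[0][:,0]
def tri(L):
    A=0;b=0
    for p,uv in L:
        o,v=ray(p,uv); M=np.eye(3)-np.outer(v,v); A=A+M; b=b+M@o
    return np.linalg.solve(A,b)
def save(p,n): cv2.imwrite('pics/'+n,cv2.cvtColor(p['img'],cv2.COLOR_RGB2BGR))
E
python3 - <<'E'
from h import *
P={n:ctrl.snapshot(n) for n in('scene','top')}
for n,p in P.items():
    print(n,np.round(p['T'],3).tolist(),p['fx'],p['dist_coeffs'])
    for t in['feeder','mouth','billet','stick','mortar','bowl','spatula','plate']:
        for f in (ctrl.search_frame,ctrl.spot_point):
            try:r=f(p,t)[:2]
            except Exception as e: print(t,e);continue
            print(t,f.__name__,[(np.round(q['at'],1).tolist(),round(q['score'],2),np.round(atz(p,q['at'],0),3)[:2].tolist()) for q in r])
im=np.hstack([P['scene']['img'],P['top']['img']])
import pickle;pickle.dump(P,open('P.pkl','wb'))
for n in P: cv2.imwrite(f'pics/{n}0.png',cv2.cvtColor(cv2.resize(P[n]['img'],(800,600),interpolation=cv2.INTER_CUBIC),cv2.COLOR_RGB2BGR))
o=ctrl.get_obs();print(o,ctrl.nose_length)
E
```

```text
pics
scene [[-0.792, -0.478, 0.38, 0.925], [0.611, -0.616, 0.498, 0.409], [-0.004, 0.626, 0.78, 0.723], [0.0, 0.0, 0.0, 1.0]] 348.7976007400352 [0.0194389 0.        0.        0.        0.       ]
feeder call [([279.6, 199.5], 0.78, [0.54, -0.007]), ([237.1, 91.2], 0.31, [0.35, -0.466])]
feeder call [([283.5, 203.1], 0.98, [0.539, 0.008])]
mouth call [([280.8, 194.3], 0.74, [0.526, -0.019])]
mouth call [([284.3, 198.2], 0.75, [0.527, -0.003])]
billet call [([354.5, 223.9], 0.81, [0.442, 0.166])]
billet call [([354.3, 227.4], 0.81, [0.45, 0.173])]
stick call [([345.1, 280.9], 0.62, [0.572, 0.258]), ([282.2, 197.3], 0.39, [0.529, -0.008])]
stick call [([350.1, 289.4], 0.63, [0.577, 0.278])]
mortar call [([235.0, 91.0], 0.81, [0.355, -0.472])]
mortar call [([236.2, 109.8], 0.64, [0.412, -0.384])]
bowl call [([193.8, 251.6], 0.71, [0.798, -0.011])]
bowl call [([198.1, 256.8], 0.91, [0.798, 0.007])]
spatula call [([320.8, 170.5], 0.89, [0.382, -0.016])]
spatula call [([309.5, 163.0], 0.65, [0.387, -0.057]), ([235.8, 108.3], 0.54, [0.409, -0.391])]
plate call [([345.8, 279.5], 0.39, [0.568,
[... 1274 characters left out ...]
mouth, spatula, stick
{'clock': 1.6, 'joint_pos': array([-5.90085800e+01,  2.05470725e+01,  6.81279661e-01,  1.15659344e-03,
       -7.01356949e+01, -1.65089616e+01]), 'qvel': array([ 0.06558556, -0.14218995,  0.00180868,  0.04315627,  0.02304947,
        0.13184261]), 'tau': array([ 2.23970826e-03, -5.82369018e+01,  2.93296587e+01,  7.00251192e+00,
        1.24378563e-02, -2.14551960e-05]), 'tool_pos': array([ 0.16879913, -0.65353005,  0.24355167]), 'orientation': array([ 1.79998883e+02, -1.46566870e-03, -1.65517149e+02]), 'force': array([-0.04314162,  0.14974547, -0.06431364]), 'moment': array([0.02382555, 0.00372182, 0.0170866 ]), 'gripper_force': 0.0, 'opening': 0.0873990941987499} 0.017
```

View pics/top0.png

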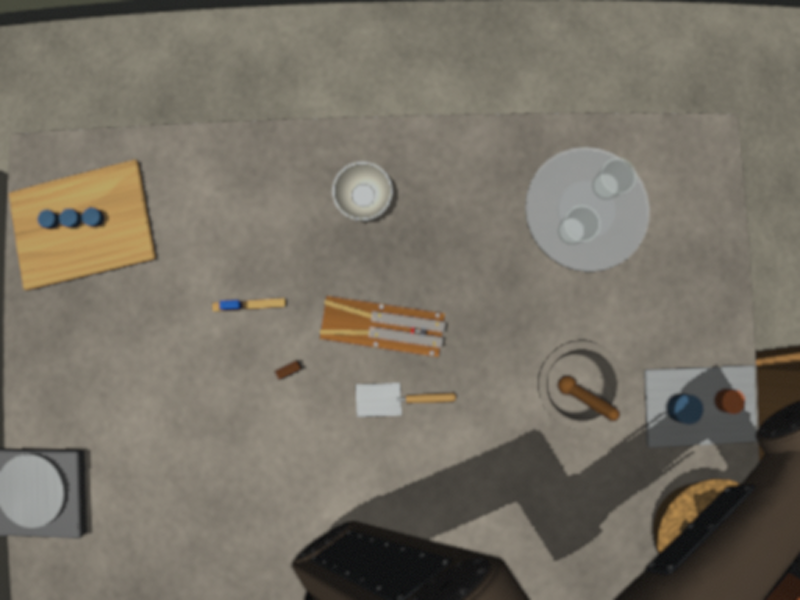

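View pics/scene0.png

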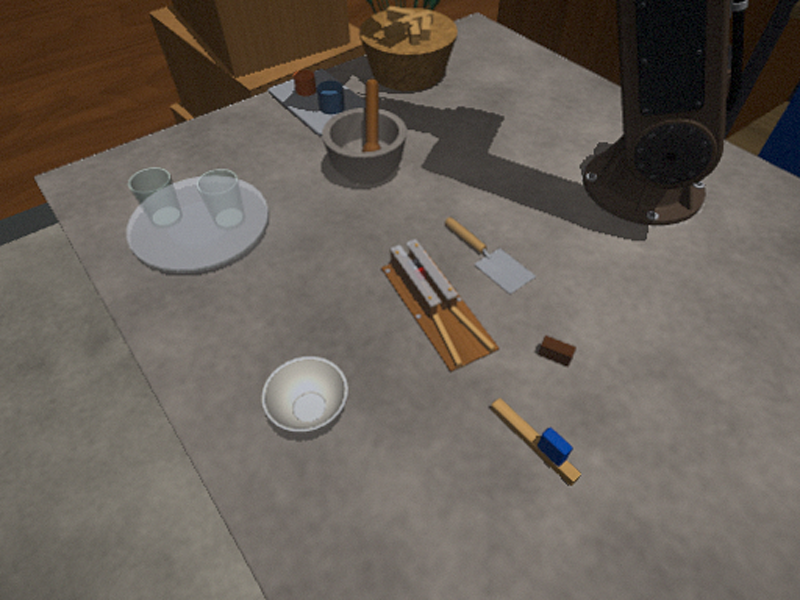

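Top view: the channel is at about (385,325), with its infeed on the left (+y), so it feeds roughly along -y. The stick is at (250,304) with its tip to the right, the billet at (289,369), and the spatula at (405,398). The scene view agrees: channel (440,310), billet (556,350), stick (535,440). Next I'll move to hover for a wrist view.

apply_moves([
  [[33, 40, 8], 1.32, 0],
  [[33, 40, 8], 1.32, 0],
  [[33, 40, 8], 1.32, 0],
  [[33, 40, 8], 1.32, 0],
  [[33, 40, 8], 1.32, 0],
  [[33, 40, 8], 1.32, 0],
  [[33, 40, 8], 1.32, 0],
  [[33, 40, 8], 1.32, 0],
  [[33, 40, 8], 1.32, 0],
  [[33, 40, 8], 1.32, 0],
  [[33, 40, 8], 1.32, 0],
  [[33, 40, 8], 1.32, 0],
  [[33, 77, 8], 1.32, 0],
  [[33, 77, 8], 1.32, 0],
  [[33, 77, 8], 1.32, 0],
  [[33, 77, 8], 1.32, 0],
  [[33, 77, 8], 1.32, 0],
  [[33, 77, 8], 1.32, 0],
  [[33, 77, 8], 1.32, 0],
  [[33, 77, 8], 1.32, 0],
])

```text
clock: 3.27
tool_pos: [0.4961, 0.0627, 0.3236]
orientation: [-179.9, 0.0, -89.9]
force: [0.7, -0.3, 0.0]
opening: 0.0872
gripper_force: 0.0
```

```bash
python3 - <<'E'
from h import *
p=ctrl.snapshot('wrist');save(p,'w1.png')
print(np.round(p['T'],3).tolist(),p['fx'],p['dist_coeffs']);o=ctrl.get_obs();print(o['clock'],o['tool_pos'],o['orientation'],o['joint_pos'])
for t in['feeder','mouth','billet','stick']:
    r=ctrl.spot_point(p,t)[:2];print(t,[(np.round(q['at'],1).tolist(),round(q['score'],2),np.round(atz(p,q['at'],0),4)[:2].tolist()) for q in r])
E
```

```text
[[-1.0, 0.003, 0.0, 0.496], [-0.003, -0.952, -0.306, -0.02], [-0.001, -0.306, 0.952, 0.464], [0.0, 0.0, 0.0, 1.0]] 298.5449884905173 [-0.03997673  0.          0.          0.          0.        ]
3.3167 [0.4969715  0.06820616 0.32329662] [-1.79910381e+02  1.19813556e-01 -8.97285240e+01] [ 3.02482278e+01  1.32617352e+00 -1.31264255e+01 -6.09739276e-02
 -7.54099136e+01 -2.99615568e+01]
feeder [([227.5, 119.8], 0.68, [0.5382, 0.0127])]
mouth []
billet [([284.2, 219.4], 0.94, [0.4469, 0.1758])]
stick [([207.0, 272.3], 0.65, [0.5818, 0.2791])]
```

View pics/w1.png

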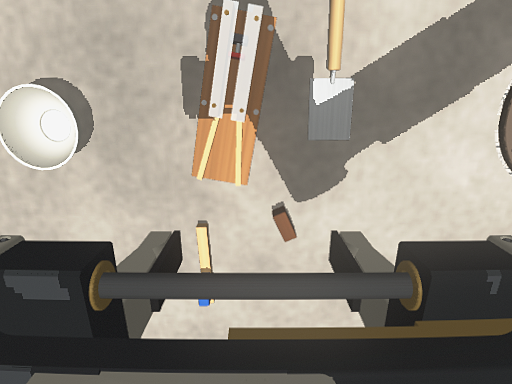

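Wrist view: the channel is at (230,110), with its infeed end at (220,180), pale guides, and the red plate in the slot near (236,55). The billet is at (284,222) and the stick at (204,250). I'll take closer, settled views.

apply_moves([
  [[3, -5, -5], 0, 0],
  [[3, -5, -5], 0, 0],
  [[3, -5, -5], 0, 0],
  [[3, -5, -5], 0, 0],
  [[3, -5, -5], 0, 0],
  [[3, -5, -5], 0, 0],
])

```text
clock: 4.02
tool_pos: [0.5269, 0.0103, 0.2741]
orientation: [-179.9, 0.0, -89.9]
force: [0.4, -0.3, 0.1]
opening: 0.0877
gripper_force: 0.0
```

```bash
python3 - <<'E'
from h import *
import pickle
p=ctrl.snapshot('wrist');pickle.dump(p,open('w2.pkl','wb'));o=ctrl.get_obs();print(o['clock'],o['tool_pos'],o['orientation'])
print(np.round(np.array(p['T'])[:3,3],3))
E
```

```text
4.0667 [0.52680464 0.01067451 0.27420918] [-1.79889909e+02  3.43827775e-02 -8.99014180e+01]
[ 0.527 -0.073  0.415]
```

apply_moves([
  [[-2, 13, 0], 0, 0],
  [[-2, 13, 0], 0, 0],
  [[-2, 13, 0], 0, 0],
  [[-2, 13, 0], 0, 0],
  [[-2, 13, 0], 0, 0],
  [[-2, 13, 0], 0, 0],
])

```text
clock: 4.57
tool_pos: [0.5063, 0.1416, 0.2738]
orientation: [-179.9, 0.0, -89.7]
force: [-0.2, -0.1, -0.3]
opening: 0.0878
gripper_force: 0.0
```

```bash
python3 - <<'E'
from h import *
import pickle
p=ctrl.snapshot('wrist');pickle.dump(p,open('w3.pkl','wb'));o=ctrl.get_obs();print(o['clock'],o['tool_pos'],o['orientation'])
print(np.round(np.array(p['T'])[:3,3],3))
q=pickle.load(open('w2.pkl','rb'))
for s,n in((q,'w2'),(p,'w3')):
  for t in['feeder','mouth','billet','stick']:
    r=ctrl.spot_point(s,t)[:1];print(n,t,[(np.round(q['at'],1).tolist(),round(q['score'],2),np.round(atz(s,q['at'],0),4)[:2].tolist()) for q in r])
a=q['img'][0:260,100:390]; cv2.imwrite('pics/w2.png',cv2.cvtColor(cv2.resize(a,None,fx=2.3,fy=2.3,interpolation=cv2.INTER_CUBIC),cv2.COLOR_RGB2BGR))
a=p['img'][60:330,90:420]; cv2.imwrite('pics/w3.png',cv2.cvtColor(cv2.resize(a,None,fx=2.2,fy=2.2,interpolation=cv2.INTER_CUBIC),cv2.COLOR_RGB2BGR))
E
```

```text
4.6167 [0.5064716  0.14085784 0.27365058] [-1.79951378e+02  2.75624684e-02 -8.98193609e+01]
[0.507 0.059 0.414]
w2 feeder [([247.6, 157.9], 0.65, [0.5376, 0.0091])]
w2 mouth [([248.5, 155.7], 0.96, [0.5364, 0.0059])]
w2 billet [([303.8, 263.4], 0.89, [0.4496, 0.1779])]
w2 stick [([220.5, 316.6], 0.64, [0.5853, 0.2816])]
w3 feeder [([231.9, 55.6], 0.82, [0.5368, 0.0076])]
w3 mouth [([229.4, 55.1], 0.57, [0.54, 0.007])]
w3 billet [([294.2, 184.4], 0.84, [0.4497, 0.1788])]
w3 stick [([205.2, 252.6], 0.6, [0.5836, 0.2905])]
```

View pics/w2.png

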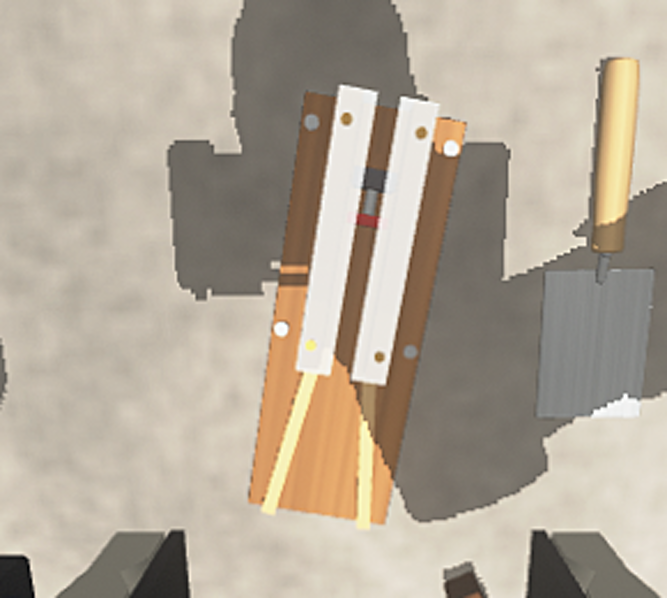

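View pics/w3.png

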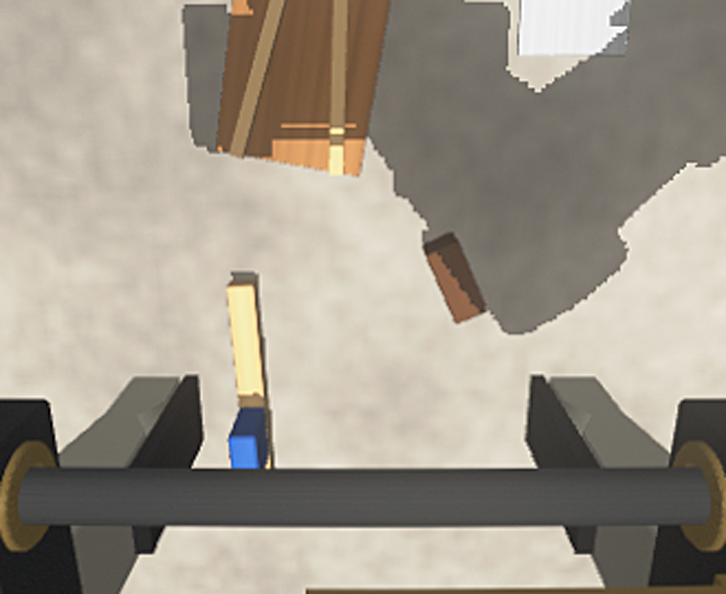

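The w2 crop shows the cover strips from (297–386,375) to (338–440,90), the base front edge at (249,502)–(387,525), and the red plate at (368,220). The w3 crop shows the billet's top face at (455,280), the stick tip at (240,285), and the blue handle at (245,445). I'll fit poses to these corners.

```bash
cat >> h.py <<'E'
from scipy.optimize import least_squares
def fit(p,M,U,x0,freez=False):
    M=np.array(M,float)/1000;U=np.array(U,float)
    def W(x):
        c,s=np.cos(x[2]),np.sin(x[2]); return np.c_[x[0]+c*M[:,0]-s*M[:,1],x[1]+s*M[:,0]+c*M[:,1],M[:,2]+(x[3] if freez else 0)]
    r=least_squares(lambda x:(proj(p,W(x))-U).ravel(),list(x0)+([0] if freez else []),x_scale=.01)
    return r.x,np.round(r.fun.reshape(-1,2),1).tolist()
E
python3 - <<'E'
from h import *
import pickle
a=pickle.load(open('w2.pkl','rb'));b=pickle.load(open('w3.pkl','rb'))
ca=lambda L:[(100+u/2.3-.3,v/2.3-.3) for u,v in L]
cb=lambda L:[(90+u/2.2-.3,60+v/2.2-.3) for u,v in L]
F=([(0,25,43),(0,-25,43),(145,25,43),(145,-25,43),(-100,45,6),(-100,-45,6),(145,45,6),(145,-45,6)],
 ca([(297,372),(386,384),(338,85),(440,102),(249,502),(387,525),(304,92),(466,122)]))
B=([(25,11,30),(25,-11,30),(-25,11,30),(-25,-11,30)],cb([(427,250),(456,238),(457,323),(485,310)]))
S=([(105,9,18),(105,-9,18),(20,9,18),(20,-9,18),(20,9,58),(20,-9,58)],cb([(228,286),(253,284),(238,404),(263,406),(229,437),(256,434)]))
for n,p,(M,U),x0 in(('feeder',a,F,(.54,0,-1.7)),('billet',b,B,(.45,.18,-1.2)),('stick',b,S,(.59,.29,-1.6))):
    for z in(0,1):
        x,r=fit(p,M,U,x0,z);print(n,np.round(x,4),'yawdeg',round(np.degrees(x[2]),2),r)
# plate face bottom edge visible in slot
print('plate px',atz(a,ca([(368,228)])[0],.033))
# triangulation with scene/top for billet, stick: spot heights
P=pickle.load(open('P.pkl','rb'))
for t in('billet','stick','mouth'):
    L=[(p,q[0]['at']) for p in(P['scene'],P['top'],a,b) for q in[None] if False]
E
```

```text
feeder [ 0.5357  0.0083 -1.7363] yawdeg -99.48 [[-0.1, -0.8], [0.1, 0.4], [0.3, -0.2], [-0.7, 0.4], [0.1, 1.0], [-0.1, 0.3], [0.1, -0.4], [0.3, -0.4]]
feeder [ 5.3570e-01  8.3000e-03 -1.7363e+00 -9.0000e-04] yawdeg -99.48 [[-0.0, -0.9], [0.1, 0.3], [0.3, -0.1], [-0.8, 0.6], [0.2, 0.7], [-0.1, 0.0], [0.1, -0.2], [0.2, -0.3]]
billet [ 0.4496  0.1743 -1.1531] yawdeg -66.07 [[-1.1, 0.7], [1.1, -0.3], [-1.1, -0.1], [1.1, -0.2]]
billet [ 0.4485  0.1764 -1.1531 -0.0071] yawdeg -66.07 [[-0.9, 0.9], [1.1, 0.0], [-1.1, -0.5], [0.9, -0.5]]
stick [ 0.5803  0.286  -1.5332] yawdeg -87.85 [[-0.8, -0.5], [0.7, 0.1], [0.2, 0.7], [1.0, -0.5], [-1.0, -0.4], [-0.0, 0.6]]
stick [ 0.581   0.2876 -1.5332 -0.0035] yawdeg -87.84 [[-0.7, -0.1], [0.7, 0.4], [0.3, 0.6], [0.9, -0.6], [-0.9, -0.7], [-0.1, 0.3]]
plate px [ 0.52155725 -0.07081376  0.033     ]
```

apply_moves([
  [[-5.7, 3.4, -10], 0.415, 0],
  [[-5.7, 3.4, -14], 0.415, 0],
  [[-5.7, 3.4, -14], 0.415, 0],
  [[-5.7, 3.4, -14], 0.415, 0],
  [[-5.7, 3.4, -17], 0.415, 0],
  [[-5.7, 3.4, -20], 0.415, 0],
  [[-5.7, 3.4, -22.5], 0.415, 0],
  [[-5.7, 3.4, -24.4], 0.415, 0],
  [[-5.7, 3.4, -24.4], 0.415, 0],
  [[-5.7, 3.4, -24.4], 0.415, 0],
  [[-5.7, 3.4, -24.4], 0.415, 1],
  [[-5.7, 3.4, -24.4], 0.415, 1],
  [[-5.7, 3.4, -24.4], 0.415, 1],
  [[-5.7, 3.4, -24.4], 0.415, 1],
  [[-5.7, 3.4, -24.4], 0.415, 1],
  [[-5.7, 3.4, -24.4], 0.415, 1],
  [[-5.7, 3.4, -24.4], 0.415, 1],
  [[-5.7, 3.4, -24.4], 0.415, 1],
])

```text
clock: 6.52
tool_pos: [0.4496, 0.1747, 0.0291]
orientation: [-180.0, 0.0, -66.1]
force: [-0.3, 0.6, 0.1]
opening: 0.0399
gripper_force: 0.0
```

apply_moves([
  [[0, 0, 0], 0, 1],
  [[0, 0, 0], 0, 1],
  [[0, 0, 0], 0, 1],
  [[0, 0, 0], 0, 1],
  [[0, 0, 0], 0, 1],
  [[0, 0, 2], 0, 1],
  [[0, 0, 6], 0, 1],
  [[0, 0, 6], 0, 1],
])

```text
clock: 7.18
tool_pos: [0.4524, 0.1767, 0.0944]
orientation: [-179.6, 0.1, -66.0]
force: [0.5, 1.4, 0.3]
opening: 0.0216
gripper_force: 30.0
```

```bash
python3 - <<'E'
from h import *
p=ctrl.snapshot('wrist')
print({k:np.round(v,4) for k,v in ctrl.get_obs().items() if k in('tool_pos','orientation','opening','gripper_force')})
for t in['billet','mouth','feeder']:
    r=ctrl.spot_point(p,t)[:1];print(t,[(np.round(q['at'],1).tolist(),round(q['score'],2),np.round(atz(p,q['at'],.06 if t=='billet' else 0),4)[:2].tolist()) for q in r])
save(p,'w4.png')
E
```

```text
{'tool_pos': array([0.4516, 0.1763, 0.0923]), 'orientation': array([-1.796259e+02,  1.005000e-01, -6.606260e+01]), 'gripper_force': np.float64(29.9756), 'opening': np.float64(0.0216)}
billet [([254.7, 238.1], 0.81, [0.4511, 0.1808])]
mouth []
feeder []
```

View pics/w4.png

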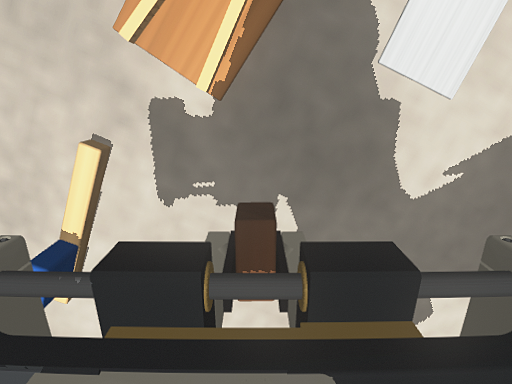

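The billet is held centred between the pads at (256,240). The next move carries it over the infeed.

apply_moves([
  [[4, -5, 0], -0.3, 1],
  [[9.3, -12.2, 0], -0.583, 1],
  [[9.3, -12.2, 0], -0.583, 1],
  [[9.3, -12.2, 0], -0.583, 1],
  [[9.3, -12.2, 0], -0.583, 1],
  [[9.3, -12.2, -1], -0.583, 1],
  [[9.3, -12.2, -2], -0.583, 1],
  [[9.3, -12.2, -2], -0.583, 1],
  [[9.3, -12.2, -2], -0.583, 1],
  [[9.3, -12.2, -2], -0.583, 1],
])

```text
clock: 8.22
tool_pos: [0.5421, 0.0534, 0.0687]
orientation: [180.0, -0.0, -99.3]
force: [0.2, 0.6, -0.2]
opening: 0.0217
gripper_force: 30.0
```

```bash
python3 - <<'E'
from h import *
p=ctrl.snapshot('wrist')
o=ctrl.get_obs();print({k:np.round(v,4) for k,v in o.items() if k in('tool_pos','orientation','force')})
save(p,'w5.png')
f=np.array([-.165,-.986]);l=np.array([.986,-.165]);d=o['tool_pos'][:2]-[.5357,.0083];print('feeder xy',d@f,d@l)
F=lambda x,y,z:[.5357+x*f[0]+y*l[0],.0083+x*f[1]+y*l[1],z]
im=p['img'].copy()
for P in [(-100,45,6),(-100,-45,6),(-100,26.5,16),(-100,-26.5,16),(0,12.5,16),(0,-12.5,16),(0,25,43),(0,-25,43),(145,25,43),(145,-25,43)]:
    u=proj(p,F(*(np.array(P)/1000)))[0]; cv2.drawMarker(im,tuple(int(round(v)) for v in u),(255,0,255),cv2.MARKER_CROSS,7,1)
cv2.imwrite('pics/w5.png',cv2.cvtColor(cv2.resize(im[:300,80:430],None,fx=2,fy=2,interpolation=cv2.INTER_CUBIC),cv2.COLOR_RGB2BGR))
E
```

```text
{'tool_pos': array([0.5424, 0.0535, 0.069 ]), 'orientation': array([ 1.79996e+02, -9.20000e-03, -9.93626e+01]), 'force': array([-0.1736, -0.5613, -0.1433])}
feeder xy -0.04563142268653232 -0.000862864515473841
```

View pics/w5.png

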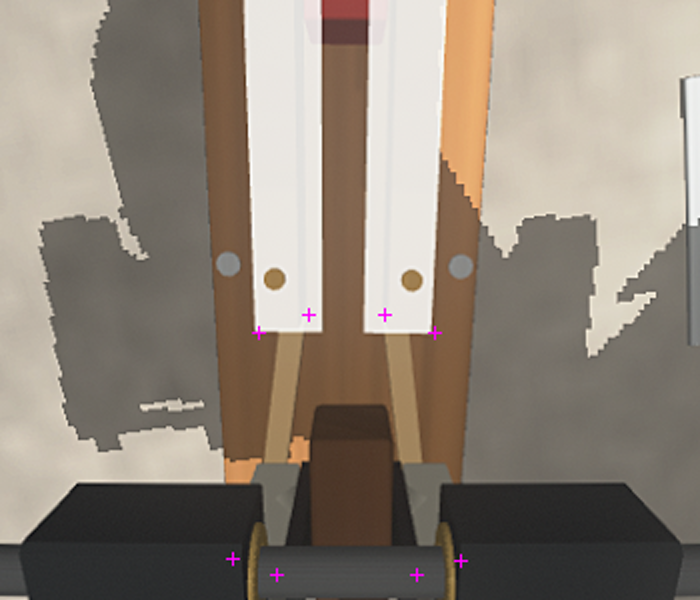

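The projected feeder marks land within about 1 px of the cover corners, so the fit is good. Lowering into the infeed and releasing.

apply_moves([
  [[0.1, 0, -1], 0, 1],
  [[0.1, 0, -2], 0, 1],
  [[0.1, 0, -2.8], 0, 1],
  [[0.1, 0, -3.2], 0, 1],
  [[0.1, 0, -3.25], 0, 1],
  [[0.1, 0, -3.25], 0, 1],
  [[0.1, 0, -3.25], 0, 1],
  [[0.1, 0, -3.25], 0, 0.5],
  [[0.1, 0, -3.25], 0, 0.5],
  [[0.1, 0, -3.25], 0, 0.5],
  [[0.1, 0, -3.25], 0, 0.5],
  [[0.1, 0, -2], 0, 0.5],
  [[0.1, 0, 2], 0, 0.5],
  [[0.1, 0, 5], 0, 0.5],
  [[0.1, 0, 5], 0, 0.5],
])

```text
clock: 9.52
tool_pos: [0.5471, 0.0537, 0.1253]
orientation: [-179.5, 0.2, -99.4]
force: [0.9, 0.3, 0.0]
opening: 0.0439
gripper_force: 0.0
```

apply_moves([
  [[0.5, 4, 1], 0.1, 0.5],
  [[1.5, 8, 2], 0.2, 0.5],
  [[2.5, 12, 2], 0.2, 0.5],
  [[3.5, 16, 2], 0.2, 0.5],
  [[3.7, 20, 2], 0.2, 0.5],
  [[3.7, 23.2, 2], 0.2, 0.5],
  [[3.7, 23.2, 2], 0.2, 0.5],
  [[3.7, 23.2, 2], 0.2, 0.5],
])

```text
clock: 10.18
tool_pos: [0.5802, 0.2865, 0.1384]
orientation: [180.0, -0.0, -87.9]
force: [-0.3, -0.9, -1.0]
opening: 0.044
gripper_force: 0.0
```

```bash
python3 - <<'E'
from h import *
import pickle
p=ctrl.snapshot('wrist');pickle.dump(p,open('w6.pkl','wb'))
o=ctrl.get_obs();print({k:np.round(v,4) for k,v in o.items() if k in('tool_pos','orientation')})
hsv=cv2.cvtColor(p['img'],cv2.COLOR_RGB2HSV)
m=((hsv[...,0]>14)&(hsv[...,0]<30)&(hsv[...,1]>70)&(hsv[...,2]>150)).astype(np.uint8)
m[:, :150]=0;m[:,380:]=0
n,lab,st,ce=cv2.connectedComponentsWithStats(m)
for i in np.argsort(-st[1:,4])[:3]+1:
    ys,xs=np.nonzero(lab==i);c=cv2.minAreaRect(np.c_[xs,ys].astype(np.float32));w=[atz(p,q,.018)[:2] for q in cv2.boxPoints(c)]
    print(st[i].tolist(),c,np.round(w,4).tolist())
b=((hsv[...,0]>105)&(hsv[...,0]<125)&(hsv[...,1]>150));ys,xs=np.nonzero(b);print('blue',len(xs),xs.min(),xs.max(),ys.min(),ys.max())
for a in range(ys.min(),ys.max(),4):
    q=xs[ys==a];print(a,q.min(),q.max(),end='; ')
r=ctrl.spot_point(p,'stick')[:1];print(r,[atz(p,q['at'],0) for q in r])
E
```

```text
{'tool_pos': array([0.5801, 0.2852, 0.1385]), 'orientation': array([ 1.799559e+02, -2.770000e-02, -8.797870e+01])}
[244, 70, 20, 102, 1879] ((253.26148986816406, 120.50839233398438), (101.19800567626953, 18.623798370361328), 89.34893798828125) [[0.5934, 0.1826], [0.5782, 0.1818], [0.5734, 0.2666], [0.5901, 0.2674]]
[343, 277, 3, 28, 50] ((344.0, 290.5), (27.0, 2.0), 90.0) [[0.4871, 0.374], [0.4851, 0.3739], [0.4805, 0.4069], [0.4827, 0.407]]
[165, 277, 3, 31, 42] ((166.0, 292.0), (30.0, 2.0), 90.0) [[0.6681, 0.3807], [0.6661, 0.3806], [0.6683, 0.4177], [0.6704, 0.4178]]
blue 202 58 264 188 265
188 243 243; 192 243 264; Traceback (most recent call last):
  File "<stdin>", line 14, in <module>
    return umr_minimum(a, axis, None, out, keepdims, initial, where)
ValueError: zero-size array to reduction operation minimum which has no identity
```

apply_moves([
  [[0.1, 0.1, -2], 0.008, 0.5],
  [[0.1, 0.1, -4], 0.008, 0.5],
  [[0.1, 0.1, -6.5], 0.008, 0.5],
  [[0.1, 0.1, -8.5], 0.008, 0.5],
  [[0.1, 0.1, -9.7], 0.008, 0.5],
  [[0.1, 0.1, -9.8], 0.008, 0.5],
  [[0.1, 0.1, -9.8], 0.008, 0.5],
  [[0.1, 0.1, -9.8], 0.008, 1],
  [[0.1, 0.1, -9.8], 0.008, 1],
  [[0.1, 0.1, -9.8], 0.008, 1],
  [[0.1, 0.1, -9.8], 0.008, 1],
  [[0.1, 0.1, -9.8], 0.008, 1],
  [[0.1, 0.1, -9.8], 0.008, 1],
  [[0.1, 0.1, -9.8], 0.008, 1],
  [[0.1, 0.1, -9.8], 0.008, 1],
])

```text
clock: 11.48
tool_pos: [0.5818, 0.286, 0.0418]
orientation: [-180.0, 0.0, -87.6]
force: [-1.1, -0.6, 6.0]
opening: 0.0177
gripper_force: 30.0
```

apply_moves([
  [[0, 0, 0], 0, 1],
  [[0, 0, 0], 0, 1],
  [[0, 0, 1], 0, 1],
  [[0, 0, 3], 0, 1],
  [[0, 0, 3], 0, 1],
  [[0, 0, 3], 0, 1],
])

```text
clock: 11.98
tool_pos: [0.5822, 0.2862, 0.0725]
orientation: [-179.9, 0.1, -87.6]
force: [-0.2, -0.3, -0.7]
opening: 0.0182
gripper_force: 30.0
```

```bash
python3 - <<'E'
from h import *
p=ctrl.snapshot('wrist')
o=ctrl.get_obs();print({k:np.round(v,4) for k,v in o.items() if k in('tool_pos','orientation','force','moment','opening')})
hsv=cv2.cvtColor(p['img'],cv2.COLOR_RGB2HSV)
m=((hsv[...,0]>14)&(hsv[...,0]<30)&(hsv[...,1]>70)&(hsv[...,2]>120)).astype(np.uint8)
m[:, :170]=0;m[:,340:]=0
n,lab,st,ce=cv2.connectedComponentsWithStats(m)
z=o['tool_pos'][2]-.040+.018
for i in np.argsort(-st[1:,4])[:2]+1:
    ys,xs=np.nonzero(lab==i);c=cv2.minAreaRect(np.c_[xs,ys].astype(np.float32));w=np.array([atz(p,q,z)[:2] for q in cv2.boxPoints(c)])-o['tool_pos'][:2]
    print(st[i].tolist(),c,np.round(w,4).tolist())
im=p['img'];cv2.imwrite('pics/w7.png',cv2.cvtColor(cv2.resize(im[40:300,130:390],None,fx=2.2,fy=2.2,interpolation=cv2.INTER_CUBIC),cv2.COLOR_RGB2BGR))
E
```

```text
{'tool_pos': array([0.5816, 0.2858, 0.0715]), 'orientation': array([-1.799725e+02,  3.870000e-02, -8.760340e+01]), 'force': array([-0.5088,  0.6193, -1.1412]), 'moment': array([0.0733, 0.1424, 0.0199]), 'opening': np.float64(0.0181)}
[239, 54, 34, 159, 5025] ((255.49996948242188, 132.99998474121094), (157.99996948242188, 32.99999237060547), 90.0) [[0.013, -0.103], [-0.0036, -0.1037], [-0.0087, -0.0184], [0.0107, -0.0176]]
[211, 266, 4, 45, 123] ((212.5, 288.0), (44.0, 3.0), 90.0) [[0.0273, 0.0196], [0.0255, 0.0195], [0.0255, 0.0531], [0.0275, 0.0532]]
```

View pics/w7.png

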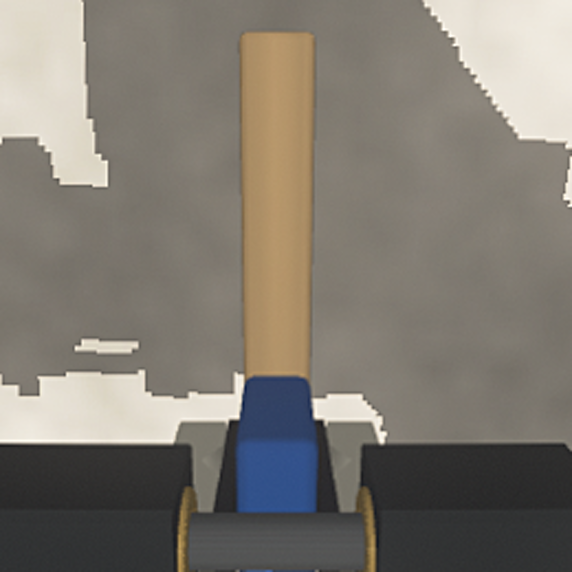

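The stick is held square in the gripper, its bar running straight up the image from (276,380) to the tip at (276,35). I'll bring it behind the billet, aligned with the channel.

apply_moves([
  [[-0.3, -2, 0.5], -0.1, 1],
  [[-0.8, -5, 0.5], -0.208, 1],
  [[-1.3, -8.5, 0.5], -0.208, 1],
  [[-1.3, -8.5, 0], -0.208, 1],
  [[-1.3, -8.5, -1], -0.208, 1],
  [[-1.3, -8.5, -1.8], -0.208, 1],
  [[-1.3, -8.5, -2.2], -0.208, 1],
  [[-1.3, -8.5, -2.2], -0.208, 1],
  [[-1.3, -8.5, -2.2], -0.208, 1],
])

```text
clock: 12.78
tool_pos: [0.5684, 0.2012, 0.0482]
orientation: [179.9, -0.1, -99.5]
force: [0.3, 0.2, -1.1]
opening: 0.0179
gripper_force: 30.0
```

```bash
cat > st.py <<'E'
from h import *
o=ctrl.get_obs();print({k:np.round(v,4).tolist() for k,v in o.items() if k in('clock','tool_pos','orientation','force','opening')})
f=np.array([-.165,-.9863]);l=np.array([.9863,-.165]);d=o['tool_pos'][:2]-[.5357,.0083];print('feeder xy mm',1e3*d@f,1e3*d@l,'F',o['force'][:2]@f,o['force'][:2]@l)
E
python3 - <<'E'
from st import *
p=ctrl.snapshot('wrist');im=p['img'].copy()
F=lambda x,y,z:[.5357+x*f[0]+y*l[0],.0083+x*f[1]+y*l[1],z]
for P in [(-100,45,6),(-100,-45,6),(-100,26.5,16),(-100,-26.5,16),(0,12.5,16),(0,-12.5,16),(0,25,43),(0,-25,43)]:
    u=proj(p,F(*(np.array(P)/1000)))[0]; cv2.drawMarker(im,tuple(int(round(v)) for v in u),(255,0,255),cv2.MARKER_CROSS,7,1)
cv2.imwrite('pics/w8.png',cv2.cvtColor(cv2.resize(im[:280,110:400],None,fx=2.1,fy=2.1,interpolation=cv2.INTER_CUBIC),cv2.COLOR_RGB2BGR))
E
```

```text
{'clock': 12.7833, 'tool_pos': [0.5684, 0.2012, 0.0482], 'orientation': [179.949, -0.058, -99.4584], 'force': [0.3021, 0.1537, -1.1454], 'opening': 0.0179}
feeder xy mm -195.65088235281863 0.39788883145036114 F -0.2014861071633151 0.27260005591563924
```

View pics/w8.png

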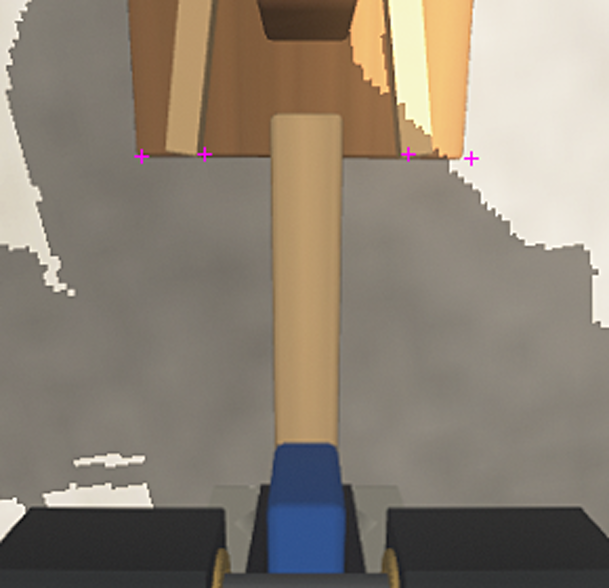

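The channel centre sits about 6 px (1.5 mm) to the left of the stick's line. Its direction is parallel and the billet lies between the guides. I'll shift 1.2 mm sideways, raise 2 mm and start feeding.

apply_moves([
  [[0.1, 0, 0.2], 0, 1],
  [[0.05, -0.5, 0.2], 0, 1],
  [[-0.05, -1, 0.2], 0, 1],
  [[-0.13, -1.5, 0.2], 0, 1],
  [[-0.21, -2, 0.2], 0, 1],
  [[-0.3, -2.5, 0.2], 0, 1],
  [[-0.38, -3, 0.2], 0, 1],
  [[-0.46, -3.5, 0.2], 0, 1],
  [[-0.55, -4, 0.2], 0, 1],
  [[-0.63, -4.5, 0.2], 0, 1],
  [[-0.71, -5, 0.2], 0, 1],
  [[-0.8, -5.5, 0.2], 0, 1],
  [[-0.88, -6, 0.2], 0, 1],
  [[-0.96, -6.5, 0.2], 0, 1],
  [[-1.05, -7, 0.2], 0, 1],
  [[-1.13, -7.5, 0.2], 0, 1],
  [[-1.22, -8, 0.2], 0, 1],
  [[-1.22, -8, 0.2], 0, 1],
])

```text
clock: 14.33
tool_pos: [0.556, 0.1197, 0.051]
orientation: [180.0, -0.0, -99.5]
force: [-0.0, -0.1, -1.3]
opening: 0.0179
gripper_force: 30.0
```

```bash
python3 st.py
```

```text
{'clock': 14.3333, 'tool_pos': [0.556, 0.1197, 0.051], 'orientation': [179.9742, -0.0166, -99.5498], 'force': [-0.023, -0.0585, -1.2707], 'opening': 0.0179}
feeder xy mm -113.24392546187698 1.5925116506087822 F 0.06152949194495783 -0.01299930344403243
```

apply_moves([
  [[-0.04, -0.25, 0], 0, 1],
  [[-0.08, -0.5, 0], 0, 1],
  [[-0.12, -0.75, 0], 0, 1],
  [[-0.17, -1, 0], 0, 1],
  [[-0.21, -1.25, 0], 0, 1],
  [[-0.25, -1.5, 0], 0, 1],
  [[-0.29, -1.75, 0], 0, 1],
  [[-0.33, -2, 0], 0, 1],
  [[-0.37, -2.2, 0], 0, 1],
  [[-0.4, -2.4, 0], 0, 1],
  [[-0.4, -2.4, 0], 0, 1],
])

```text
clock: 15.25
tool_pos: [0.5522, 0.0963, 0.051]
orientation: [180.0, -0.0, -99.5]
force: [-0.2, -0.1, -0.9]
opening: 0.0177
gripper_force: 30.0
```

```bash
cat > slot.py <<'E'
from st import *
import sys
# look through the sight slot: colour profile along the centre line at plate/billet top heights (top camera + wrist)
F=lambda x,y,z:[.5357+x*f[0]+y*l[0],.0083+x*f[1]+y*l[1],z]
p=ctrl.snapshot('wrist');L=[]
for x in np.arange(-20,140,3.):
    u=proj(p,F(x/1e3,.0013,.034))[0].round().astype(int)
    if 0<=u[0]<512 and 0<=u[1]<384: L.append((int(x),p['img'][u[1],u[0]].tolist()))
print(L)
E
python3 slot.py
```

```text
{'clock': 15.25, 'tool_pos': [0.5522, 0.0963, 0.051], 'orientation': [179.9918, -0.0042, -99.5279], 'force': [-0.2478, -0.0556, -0.9026], 'opening': 0.0177}
feeder xy mm -89.53548508184159 1.7801776906197238 F 0.09577302339686851 -0.23525613113676355
[(-20, [166, 136, 96]), (-17, [166, 136, 96]), (-14, [165, 136, 96]), (-11, [166, 137, 98]), (-8, [167, 139, 100]), (-5, [167, 139, 100]), (-2, [169, 140, 102]), (1, [169, 141, 103]), (4, [169, 141, 103]), (7, [169, 141, 104]), (10, [169, 141, 104]), (13, [171, 143, 105]), (16, [85, 73, 65]), (19, [96, 79, 69]), (22, [95, 78, 67]), (25, [95, 78, 67]), (28, [94, 78, 67]), (31, [96, 79, 69]), (34, [95, 78, 67]), (37, [96, 77, 67])]
```

apply_moves([
  [[-0.02, -0.1, 0], 0, 1],
  [[-0.03, -0.2, 0], 0, 1],
  [[-0.05, -0.3, 0], 0, 1],
  [[-0.07, -0.4, 0], 0, 1],
  [[-0.08, -0.5, 0], 0, 1],
  [[-0.1, -0.6, 0], 0, 1],
  [[-0.12, -0.7, 0], 0, 1],
  [[-0.13, -0.8, 0], 0, 1],
  [[-0.15, -0.9, 0], 0, 1],
  [[-0.17, -1, 0], 0, 1],
])

```text
clock: 16.13
tool_pos: [0.5507, 0.0866, 0.051]
orientation: [180.0, -0.0, -99.5]
force: [0.4, -0.7, -0.3]
opening: 0.0177
gripper_force: 30.0
```

apply_moves([
  [[-0.01, -0.05, 0], 0, 1],
  [[-0.02, -0.1, 0], 0, 1],
  [[-0.02, -0.1, 0], 0, 1],
])

```text
clock: 16.38
tool_pos: [0.5504, 0.0856, 0.051]
orientation: [180.0, -0.0, -99.5]
force: [-0.9, -0.2, -0.7]
opening: 0.0175
gripper_force: 30.0
```

```bash
python3 st.py
```

```text
{'clock': 16.3833, 'tool_pos': [0.5504, 0.0856, 0.051], 'orientation': [179.9961, -0.0035, -99.5134], 'force': [-0.8874, -0.155, -0.6757], 'opening': 0.0175}
feeder xy mm -78.65990503279738 1.7698161340798666 F 0.29931341373991 -0.8496595584896989
```

No contact yet. Creeping forward 1 mm at a time.

apply_moves([
  [[-0.01, -0.05, 0], 0, 1],
  [[-0.02, -0.1, 0], 0, 1],
  [[-0.02, -0.1, 0], 0, 1],
])

```text
clock: 16.63
tool_pos: [0.5502, 0.0846, 0.051]
orientation: [180.0, -0.0, -99.5]
force: [-0.5, -0.2, -1.2]
opening: 0.018
gripper_force: 30.0
```

apply_moves([
  [[-0.01, -0.05, 0], 0, 1],
  [[-0.02, -0.1, 0], 0, 1],
  [[-0.02, -0.1, 0], 0, 1],
])

```text
clock: 16.88
tool_pos: [0.5501, 0.0836, 0.051]
orientation: [180.0, -0.0, -99.5]
force: [0.4, 0.7, -1.4]
opening: 0.0178
gripper_force: 30.0
```

apply_moves([
  [[-0.01, -0.05, 0], 0, 1],
  [[-0.01, -0.1, 0], 0, 1],
  [[-0.01, -0.1, 0], 0, 1],
])

```text
clock: 17.13
tool_pos: [0.5499, 0.0826, 0.051]
orientation: [180.0, -0.0, -99.5]
force: [-0.3, 0.7, -0.9]
opening: 0.0181
gripper_force: 30.0
```

apply_moves([
  [[-0.01, -0.05, 0], 0, 1],
  [[-0.02, -0.1, 0], 0, 1],
  [[-0.02, -0.1, 0], 0, 1],
])

```text
clock: 17.38
tool_pos: [0.5498, 0.0816, 0.051]
orientation: [180.0, -0.0, -99.5]
force: [-0.2, -0.1, -0.7]
opening: 0.0182
gripper_force: 30.0
```

apply_moves([
  [[-0.01, -0.05, 0], 0, 1],
  [[-0.02, -0.1, 0], 0, 1],
  [[-0.02, -0.1, 0], 0, 1],
])

```text
clock: 17.63
tool_pos: [0.5495, 0.0806, 0.051]
orientation: [180.0, -0.0, -99.5]
force: [0.2, 0.3, -1.2]
opening: 0.0179
gripper_force: 30.0
```

apply_moves([
  [[-0.01, -0.05, 0], 0, 1],
  [[-0.02, -0.1, 0], 0, 1],
  [[-0.02, -0.1, 0], 0, 1],
])

```text
clock: 17.88
tool_pos: [0.5498, 0.0801, 0.0512]
orientation: [-180.0, 0.0, -99.5]
force: [0.4, 2.3, -0.4]
opening: 0.0182
gripper_force: 30.0
```

```bash
python3 - <<'E'
from st import *
F=lambda x,y,z:[.5357+x*f[0]+y*l[0],.0083+x*f[1]+y*l[1],z]
for n in('top','scene'):
    p=ctrl.snapshot(n)
    print(n,[(int(x),p['img'][u[1],u[0]].tolist()) for x in np.arange(0,140,4.) for u in[proj(p,F(x/1e3,.0013,.034))[0].round().astype(int)]])
E
```

```text
{'clock': 17.8833, 'tool_pos': [0.5498, 0.0801, 0.0512], 'orientation': [-179.9547, 0.0466, -99.5086], 'force': [0.3535, 2.2685, -0.4214], 'opening': 0.0182}
feeder xy mm -73.12838939293141 2.0463209525828643 F -2.295692323354503 -0.025683830044085577
top [(0, [114, 95, 70]), (4, [122, 105, 82]), (8, [121, 103, 78]), (12, [118, 99, 72]), (16, [116, 96, 68]), (20, [126, 111, 91]), (24, [125, 108, 87]), (28, [122, 105, 82]), (32, [85, 72, 58]), (36, [66, 53, 44]), (40, [60, 47, 39]), (44, [87, 78, 73]), (48, [75, 64, 58]), (52, [69, 58, 51]), (56, [64, 51, 42]), (60, [64, 49, 39]), (64, [99, 82, 73]), (68, [104, 80, 68]), (72, [104, 78, 63]), (76, [104, 68, 50]), (80, [130, 65, 47]), (84, [165, 59, 48]), (88, [172, 84, 77]), (92, [135, 130, 124]), (96, [140, 137, 131]), (100, [132, 128, 123]), (104, [92, 90, 93]), (108, [95, 92, 92]), (112, [94, 81, 74]), (116, [111, 83, 60]), (120, [143, 98, 56]), (124, [143, 97, 55]), (128, [144, 98, 56]), (132, [143, 106, 75]), (136, [146, 103, 65])]
scene [(0, [74, 67, 67]), (4, [77, 71, 68]), (8, [69, 66, 64]), (12, [69, 67, 62]), (16, [73, 68, 64]), (20, [73, 71, 68]), (24, [68, 66, 63]), (28, [67, 67, 60]), (32, [59, 52, 47]), (36, [58, 50, 47]), (40, [39, 22, 15]), (44, [62, 50, 48]), (48, [64, 53, 48]), (52, [43, 28, 19]), (56, [48, 35, 23]), (60, [63, 48, 47]), (64, [57, 47, 42]), (68, [56, 36, 22]), (72, [81, 56, 48]), (76, [99, 71, 55]), (80, [106, 86, 76]), (84, [110, 45, 27]), (88, [166, 47, 48]), (92, [96, 80, 82]), (96, [110, 114, 118]), (100, [44, 46, 46]), (104, [76, 74, 78]), (108, [89, 85, 92]), (112, [66, 60, 59]), (116, [76, 59, 51]), (120, [77, 66, 54]), (124, [60, 47, 38]), (128, [93, 86, 79]), (132, [137, 131, 124]), (136, [160, 157, 157])]
```

Contact: force 2.3 N with the tool starting to lag, at feeder x of about -73.2 mm. I'll push about 4 mm past this, watching the force.

apply_moves([
  [[-0.01, -0.05, 0], 0, 1],
  [[-0.02, -0.1, 0], 0, 1],
  [[-0.02, -0.1, 0], 0, 1],
])

```text
clock: 18.23
tool_pos: [0.5501, 0.0799, 0.0514]
orientation: [-179.9, 0.1, -99.5]
force: [1.0, 7.3, 0.2]
opening: 0.0179
gripper_force: 30.0
```

apply_moves([
  [[-0.01, -0.05, 0], 0, 1],
  [[-0.02, -0.1, 0], 0, 1],
  [[-0.02, -0.1, 0], 0, 1],
])

```text
clock: 18.48
tool_pos: [0.55, 0.0792, 0.0515]
orientation: [-179.9, 0.1, -99.5]
force: [-0.4, 9.3, 0.1]
opening: 0.0178
gripper_force: 30.0
```

```bash
python3 st.py
```

```text
{'clock': 18.4833, 'tool_pos': [0.55, 0.0792, 0.0515], 'orientation': [-179.8806, 0.1459, -99.5074], 'force': [-0.4056, 9.3042, 0.1152], 'opening': 0.0178}
feeder xy mm -72.26624623609248 2.4496085638899427 F -9.109809655427158 -1.9352188078072692
```

apply_moves([
  [[-0.01, -0.05, 0], 0, 1],
  [[-0.02, -0.1, 0], 0, 1],
  [[-0.03, -0.15, 0], 0, 1],
  [[-0.04, -0.2, 0], 0, 1],
  [[-0.04, -0.2, 0], 0, 1],
])

```text
clock: 18.9
tool_pos: [0.5496, 0.0772, 0.0515]
orientation: [-179.9, 0.1, -99.5]
force: [-0.1, 8.7, 0.4]
opening: 0.0178
gripper_force: 30.0
```

```bash
python3 st.py
```

```text
{'clock': 18.9, 'tool_pos': [0.5496, 0.0772, 0.0515], 'orientation': [-179.8816, 0.1453, -99.5092], 'force': [-0.1143, 8.7371, 0.3686], 'opening': 0.0178}
feeder xy mm -70.22323859308025 2.38057510918559 F -8.598582462253784 -1.5543735535407237
```

apply_moves([
  [[-0.01, -0.06, 0], 0, 1],
  [[-0.02, -0.12, 0], 0, 1],
  [[-0.02, -0.12, 0], 0, 1],
  [[-0.02, -0.12, 0], 0, 1],
])

```text
clock: 19.23
tool_pos: [0.5494, 0.076, 0.0515]
orientation: [-179.9, 0.1, -99.5]
force: [0.2, 8.0, -0.4]
opening: 0.0178
gripper_force: 30.0
```

```bash
python3 - <<'E'
from st import *
import pickle
F=lambda x,y,z:[.5357+x*f[0]+y*l[0],.0083+x*f[1]+y*l[1],z]
q=pickle.load(open('P.pkl','rb'))
xs=np.arange(50,130,.5)
def red(p):  # centroid of redness along the slot
    im=cv2.GaussianBlur(p['img'],(0,0),.6).astype(np.float32);u=proj(p,[F(x/1e3,.0013,.034) for x in xs]).astype(np.float32)
    c=cv2.remap(im,u[None,:,0],u[None,:,1],cv2.INTER_LINEAR)[0];r=np.clip(c[:,0]-1.0*c[:,1]-45,0,None)
    return (r*xs).sum()/r.sum(),r.max()
for n in('top','scene'): print(n,red(q[n]),red(ctrl.snapshot(n)))
E
```

```text
{'clock': 19.2333, 'tool_pos': [0.5494, 0.076, 0.0515], 'orientation': [-179.882, 0.1411, -99.5047], 'force': [0.236, 7.9777, -0.4418], 'opening': 0.0178}
feeder xy mm -69.02803489686364 2.382214683996984 F -7.907322461458993 -1.083522107672025
top (np.float64(84.05170841849565), np.float32(34.1875)) (np.float64(88.1216659838365), np.float32(31.167969))
scene (np.float64(85.14608325607924), np.float32(45.0)) (np.float64(90.76595408724184), np.float32(64.08203))
```

The top view shows the plate moved about 4.1 mm, and the feel agrees at 3.9 mm. Drawing the stick straight out.

apply_moves([
  [[0.03, 0.2, 0], 0, 1],
  [[0.08, 0.5, 0], 0, 1],
  [[0.17, 1, 0], 0, 1],
  [[0.33, 2, 0], 0, 1],
  [[0.5, 3, 0], 0, 1],
  [[0.67, 4, 0], 0, 1],
  [[0.84, 5, 0], 0, 1],
  [[1, 6, 0], 0, 1],
  [[1.17, 7, 0], 0, 1],
  [[1.34, 8, 0], 0, 1],
  [[1.5, 9, 0], 0, 1],
  [[1.67, 10, 0], 0, 1],
  [[1.84, 11, 0], 0, 1],
  [[2.01, 12, 0], 0, 1],
  [[2.17, 13, 0], 0, 1],
  [[2.34, 14, 0], 0, 1],
  [[2.51, 15, 0], 0, 1],
  [[2.84, 17, 0], 0, 1],
  [[3.18, 19, 0], 0, 1],
  [[3.6, 21.4, 0], 0, 1],
])

```text
clock: 21.0
tool_pos: [0.5845, 0.2898, 0.0511]
orientation: [180.0, -0.0, -99.6]
force: [0.2, 0.5, -0.4]
opening: 0.018
gripper_force: 30.0
```

apply_moves([
  [[0, 0, -0.3], 0, 1],
  [[0, 0, -0.6], 0, 1],
  [[0, 0, -0.7], 0, 1],
  [[0, 0, -0.75], 0, 1],
  [[0, 0, -0.75], 0, 1],
  [[0, 0, -0.75], 0, 1],
])

```text
clock: 21.5
tool_pos: [0.5844, 0.288, 0.0437]
orientation: [180.0, -0.0, -99.5]
force: [0.4, 0.0, -1.8]
opening: 0.0178
gripper_force: 30.0
```

apply_moves([
  [[0, 0, -0.1], 0, 1],
  [[0, 0, -0.15], 0, 1],
  [[0, 0, -0.15], 0, 1],
  [[0, 0, -0.15], 0, 1],
])

```text
clock: 21.83
tool_pos: [0.5844, 0.2884, 0.0421]
orientation: [180.0, 0.0, -99.5]
force: [-0.0, 0.8, -1.3]
opening: 0.0176
gripper_force: 30.0
```

apply_moves([
  [[0, 0, -0.05], 0, 1],
  [[0, 0, -0.1], 0, 1],
  [[0, 0, -0.1], 0, 1],
  [[0, 0, -0.1], 0, 1],
])

```text
clock: 22.17
tool_pos: [0.5845, 0.2884, 0.0419]
orientation: [-180.0, 0.0, -99.5]
force: [-1.9, -1.4, 6.3]
opening: 0.0183
gripper_force: 30.0
```

It has touched down (+6 N at z = 0.0419). Releasing and lifting clear.

apply_moves([
  [[0, 0, 0.1], 0, 1],
  [[0, 0, 0.1], 0, 0.5],
  [[0, 0, 0.1], 0, 0.5],
  [[0, 0, 0.1], 0, 0.5],
  [[0, 0, 0.1], 0, 0.5],
  [[0, 0, 0.1], 0, 0.5],
  [[0, 0, 1], 0, 0.5],
  [[0, 0, 3], 0, 0.5],
  [[0, 0, 6], 0, 0.5],
  [[0, 0, 10], 0, 0.5],
  [[0, 0, 14], 0, 0.5],
  [[0, 0, 18], 0, 0.5],
  [[0, 0, 18], 0, 0.5],
  [[0, 0, 18], 0, 0.5],
])

```text
clock: 23.33
tool_pos: [0.5855, 0.2894, 0.2253]
orientation: [-179.7, 0.3, -99.5]
force: [-0.4, -0.2, -1.0]
opening: 0.0439
gripper_force: 0.0
```

```bash
python3 - <<'E'
from st import *
import pickle
F=lambda x,y,z:[.5357+x*f[0]+y*l[0],.0083+x*f[1]+y*l[1],z]
q=pickle.load(open('P.pkl','rb'))
xs=np.arange(50,130,.5)
def red(p):
    im=cv2.GaussianBlur(p['img'],(0,0),.6).astype(np.float32);u=proj(p,[F(x/1e3,.0013,.034) for x in xs]).astype(np.float32)
    c=cv2.remap(im,u[None,:,0],u[None,:,1],cv2.INTER_LINEAR)[0];r=np.clip(c[:,0]-1.0*c[:,1]-45,0,None)
    return (r*xs).sum()/r.sum(),r.max()
for n in('top','scene'):
    p=ctrl.snapshot(n);print(n,red(q[n]),red(p))
    if n=='scene': cv2.imwrite('pics/end.png',cv2.cvtColor(cv2.resize(p['img'][100:350,140:440],None,fx=2.4,fy=2.4,interpolation=cv2.INTER_CUBIC),cv2.COLOR_RGB2BGR))
E
```

```text
{'clock': 23.3333, 'tool_pos': [0.5855, 0.2894, 0.2253], 'orientation': [-179.7409, 0.3015, -99.4989], 'force': [-0.4481, -0.2133, -1.0338], 'opening': 0.0439}
feeder xy mm -285.4701630528766 2.7821353727126024 F 0.28435169387046133 -0.4067969943081471
top (np.float64(84.05170841849565), np.float32(34.1875)) (np.float64(88.17116153714998), np.float32(28.792969))
scene (np.float64(85.14608325607924), np.float32(45.0)) (np.float64(90.70490073429426), np.float32(62.14453))
```

View pics/end.png

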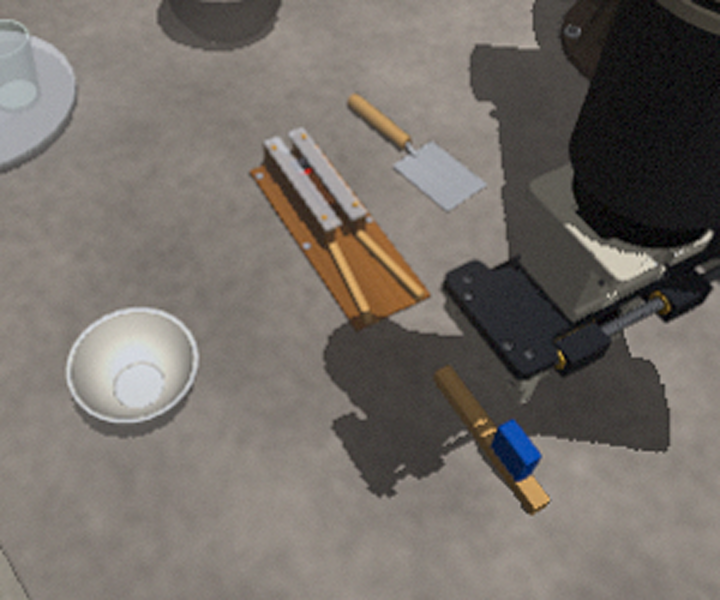

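The stick lies flat on the bench at (495,440), clear of the channel. The infeed is empty, the red plate shows at (308,172), and the spatula and bowl are where they were.

```bash
python3 -c "
from plant import ctrl
print(ctrl.close_job())"
```

```text
the job is handed in; nothing more can be done
None
```

I fed the billet through and it pushed the red plate back about 4 mm (3.9 mm by feel, 4.1 mm in the top camera). The push stick lies flat on the bench clear of the channel, the bystanders look undisturbed, and I handed the job in at about 23 s; no verdict was returned.

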